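# Tamp the stand-off insulators level in their bin

### The arm

A 6-joint arm with a two-finger parallel gripper is mounted at the origin on a cart in front of the work surface, level with it; the furniture and walls round the work are solid. World frame = base frame: x ahead of the robot, y to its left, z up, the work surface at z = 0. Lengths are in m, angles in rad, forces in N, time in s.
With the tool pointing down it reaches from about 0.35 to 0.975 m from the base axis. Payload 17.4 kg.
Tool frame: the origin (TCP) lies between the finger pads, 19 mm behind the fingertips; this is the grasp point; z points along the fingers, y is the line along which they close (so a half turn about z gives the same grasp; the last joint's range is limited). The gripper opens to 85 mm and grips with 20 to 120 N. Pads are 22 mm wide; open, the fingers measure 114 mm over their backs; the gripper's body (76 mm by 85 mm) begins 54 mm behind the grasp point. The pads swing forward as they close: fully open they stand 13 mm farther back than shut.
Start: joints at [-1.165, 0.116, 1.442, -0, 1.584, -0.038], TCP at [0.29, -0.61, 0.25] pointing down, gripper open.
Joint ranges: [-2.83, 2.83], [-0.83, 2.19], [0.07, 2.5], [-1.14, 4.28], [0.01, 3], [-2.97, 2.97]. Speed limits (rad/s): [1.89, 1.89, 2.22, 3.14, 3.14, 3.14].

### API

Orientations are given as a rotation vector (axis times angle).
In Python, from station import monitor, eyes, workorder, nets gives the robot as it stands. The module is installed in compiled form; this text tells all that it offers.
- The arm moves only by the shell command python3 -m inch 'ROWS' [OPENING]. ROWS is JSON, a list of rows, each a list of 2 entries, a list of its own where there are three numbers: the shift along the world's x, y, z in m, then the turn about the world's z in rad. A call has 1 to 5 rows; each row shifts and turns the commanded pose from where the row before left it; what a row does not reach is not made up. A row lasts 1/8 s, in which the tool goes at most 62.5 mm and 10.7 degrees, less where a joint would pass 70% of its speed; a pose out of reach is approached as far as the arm can. A call is refused whole if a number of a shift passes 0.0625 or a number of a turn 0.188, either way. A call with a gripper value outside its range is refused whole. OPENING is the closure, from -1 (fully open) to 1 (shut), set as the call begins (- or left out, the last holds). The fingers move at their own pace and stop on an object; the grip force is fixed at half the most. Time passes only in rows, so rows that do not move let the fingers close. It gives the time, the measured TCP pose, the force, the opening and the grip force at its end, in the units of the state.
- monitor.get_state(): the state, without advancing time (a new reading comes with each control period).
- eyes.snapshot(name): name is "side" or "top" or "wrist"; returns a dict with "color" (400x640x3 uint8, red, green, blue), "fx", "fy", "cx", "cy" (pixels), "world_from_camera" (4x4, takes a point from camera to world coordinates). Camera axes: x right, y down, z forward; pixel columns grow to the right and rows downward; lengths in m; the calibration is good to about 2 mm. A picture is of the moment at which its call begins. There is no depth.
- workorder.hand_in(): hands the job in; it is judged then, once.
Trained networks look in a picture, given as the dict that the camera call returned (one of the last four; its "shot" number tells which), for a name from the list of things; names that differ only in an ending like _2 or _b are one class to them, and where a whole thing is asked for, a point or a joint stands for the part that bears it (a point fixed in the world has none). Each returns a list of dicts, best first, with "p" (0 to 1); they miss things now and then, are a little off and sometimes report something else, mostly with a low value. They report only what shows in the picture. A call takes as long as a camera call. They do not tell look-alikes from the thing itself.
- nets.look_for(picture, query): "point" ([x, y, z] in m, in world coordinates, good to about 4 mm: the middle of the surface that is visible of it).
- nets.outline_of(picture, query): "region" (400x640 bool, what is visible of it).
- nets.pinpoint(picture, query): "point" ([x, y, z] in m, in world coordinates, good to about 4 mm: a listed point, or the origin of a listed thing).
The state is a dict: "time_s": time; "joints": joint angles; "qvel": joint speeds; "tau": joint torques, N m; "tool_pos": TCP position; "tcp_rot": TCP orientation; "wrist_force": force on the tool from outside, world axes, zero at the start; "wrist_torque": the same for the moment, N m; "finger_gap": finger opening in m; "grasp_force": force on a finger pad.
Only numpy, scipy, OpenCV 4.12 (cv2) and the standard library are available. Lean on these libraries where they do the work, as an engineer would, in place of code of your own. Each camera call takes 0.05 s, during which the arm holds its last target. There are 200 camera calls.

### The job

One of the two blue parts bins is heaped: a red stand-off insulator sits proud on top of the other four. Take the tamper by its handle, press its flat disc straight down inside that bin until all five insulators stand level on the bin floor, then stand the tamper upright on the bare desk again and let go. Do not press with the fingers, and leave the other bin, which is level already, alone.

Things in the scene. Friction and masses are not known exactly. Their poses are not given: they have to be found in the camera images.
- tamper: Hand tamper standing upright: flat round aluminium disc, 66 mm diameter, 8 mm thick, a short cone above it, and an upright round wooden handle, 24 mm diameter from 22 to 108 mm height, top at 114 mm. About 0.28 kg. Origin: centre of the disc's underside; z up along the handle. Grip the handle from above (TCP about 85 mm over the origin).
- bin: The heaped bin: open square blue plastic bin, 98 mm outside, 90 mm inside, inner floor 4 mm and rim 32 mm above the desk; fixed. Origin: centre of its underside, at desk height; z up. Four red insulators stand on its floor 26 mm from the centre and can slide outward; the proud fifth sits on them. When all are level their tops are 28 mm above the desk and the disc lies on them inside the walls.
- proud: The proud red insulator: double-tapered round slippery plastic, brass ends, 24 mm high, 32 mm across the middle, 19 mm at the ends, 30 g. It starts at the bin's middle, underside about 17 mm above the desk. Pressed from above with up to about 15 N it wedges the other four (all alike) apart and slides down to the floor. Origin: centre of its underside; z up.
- level_bin: The other bin: the same blue bin, 98 x 98 x 32 mm, fixed to the desk, with five red insulators that stand level already. Origin: centre of its underside, at desk height. Leave it alone.
Things that resemble listed ones, but are neither listed nor needed, are in the scene too. Leave any pink look-alike of the bin alone.

How it is judged:
By the outcome, as a careful person would: the job done as asked, in the order asked, and still so for the second after the job is handed in, with the robot touching nothing.
It also fails if it takes over 45 s, if anything falls off the work surface, if the arm or the gripper's body presses on something with over 40 N, if the wrist force passes 120 N, or if a joint passes its speed limit or range.

## Working session

There is one attempt and no reset: what is moved stays moved. The work goes in short steps, Python scripts to look and compute and a shell command to move; the robot and the scene stay as the last step left them, time stands still between calls to the robot, and variables do not carry over. Pictures are saved under pics/ and viewed, at most 10 in all, crops included, and the job is handed in when it is done.

```bash
mkdir -p pics
python3 - <<'E'
from station import monitor, eyes, nets
import cv2,numpy as np
s=monitor.get_state();print(s['time_s'],s['tool_pos'],s['tcp_rot'],s['finger_gap'],s['wrist_force'])
ims=[]
for n in("top","side"):
    p=eyes.snapshot(n);ims.append(p['color'][:,:,::-1])
    T=np.array(p['world_from_camera']);K=lambda w:(lambda c:(round(p['fx']*c[0]/c[2]+p['cx']),round(p['fy']*c[1]/c[2]+p['cy'])))(np.linalg.inv(T)[:3]@np.r_[w,1])
    print(n,T[:3,3])
    for q in("tamper","bin","level_bin","proud"):
        for d in nets.pinpoint(p,q)[:5]:print(n,q,round(d['p'],2),np.round(d['point'],3),K(d['point']))
cv2.imwrite('pics/a.png',cv2.resize(ims[0],(800,500)));cv2.imwrite('pics/b.png',cv2.resize(ims[1],(800,500)))
E
```

```text
0.0 [ 0.28974618 -0.60944408  0.24927636] [-3.06345361e+00 -6.91184058e-01  3.57187908e-04] 0.08531048583001546 [-1.10957536  0.39812472  0.24222138]
top [0.44180886 0.00504152 0.90573496]
top tamper 0.8 [ 0.463 -0.036  0.001] (344, 233)
top bin 0.92 [ 0.599 -0.023  0.003] (335, 167)
top bin 0.65 [0.596 0.136 0.003] (258, 170)
top level_bin 0.78 [ 0.632 -0.185  0.004] (413, 149)
top proud 0.74 [0.596 0.137 0.02 ] (256, 169)
side [0.3468009  0.68833288 0.48262894]
side tamper 0.76 [ 0.461 -0.038  0.003] (349, 225)
side bin 0.72 [ 0.607 -0.022  0.001] (270, 220)
side bin 0.57 [0.596 0.139 0.004] (244, 274)
side level_bin 0.88 [ 0.63  -0.184 -0.002] (284, 180)
side proud 0.74 [0.591 0.142 0.02 ] (245, 267)
```

View pics/a.png

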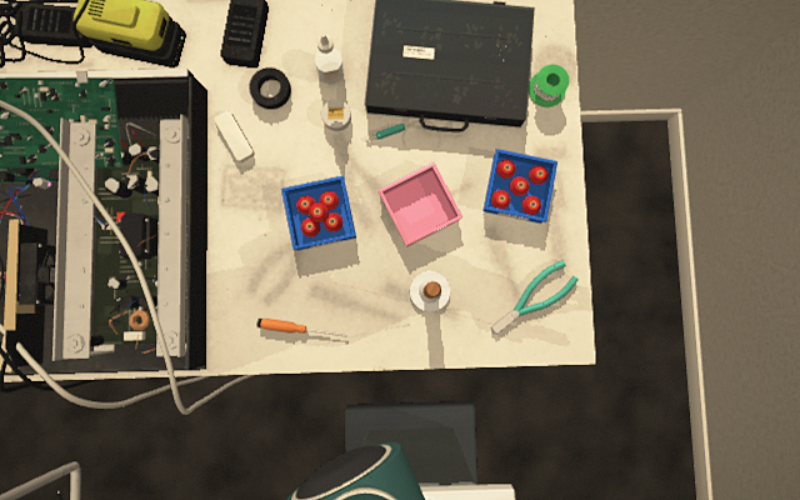

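View pics/b.png

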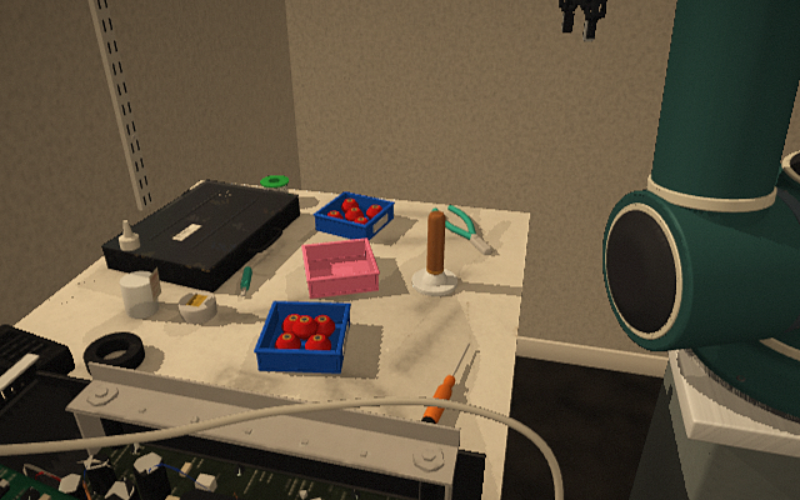

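```bash
cat > h.py <<'E'
import numpy as np,cv2
def proj(p,w):
    c=np.linalg.inv(np.array(p['world_from_camera']))[:3]@np.r_[w,1];return np.array([p['fx']*c[0]/c[2]+p['cx'],p['fy']*c[1]/c[2]+p['cy']])
def onz(p,u,v,z):
    T=np.array(p['world_from_camera']);r=T[:3,:3]@[(u-p['cx'])/p['fx'],(v-p['cy'])/p['fy'],1];o=T[:3,3];return (o+r*(z-o[2])/r[2])
def rings(p,xyz,z=.032):  # draw
    pass
E
python3 - <<'E'
from station import eyes,nets
from h import *
p=eyes.snapshot("top");q=eyes.snapshot("side")
im=p['color'];hsv=cv2.cvtColor(im,cv2.COLOR_RGB2HSV)
b=cv2.inRange(hsv,(105,120,40),(125,255,255));n,l,st,c=cv2.connectedComponentsWithStats(b)
for i in range(1,n):
    if st[i,4]>200:
        ys,xs=np.where(l==i);w=np.array([onz(p,x,y,.032)[:2] for x,y in zip(xs,ys)],np.float32)
        print('blue',c[i],cv2.minAreaRect(w*1000))
r=cv2.inRange(hsv,(0,150,60),(8,255,255))|cv2.inRange(hsv,(172,150,60),(180,255,255))
for x0,y0,x1,y1 in((228,140,286,202),(385,118,447,180)):
    m=r[y0:y1,x0:x1];ys,xs=np.where(m);print('red mean',onz(p,xs.mean()+x0,ys.mean()+y0,.02))
for z in(.108,.114):
    m=nets.outline_of(p,'tamper')
o=m[0]['region'];br=cv2.inRange(hsv,(5,80,40),(18,255,200))&(o*255).astype('uint8')
ys,xs=np.where(br);print('handle px',xs.mean(),ys.mean(),onz(p,xs.mean(),ys.mean(),.112),xs.min(),xs.max(),ys.min(),ys.max())
wh=o&(br==0);ys,xs=np.where(o);h=np.array([onz(p,x,y,.008)[:2] for x,y in zip(xs,ys)],np.float32)*1000;print('tamper circ',cv2.minEnclosingCircle(h))
A=cv2.resize(im[135:210,220:300][:,:,::-1],(390,366),interpolation=2);B=cv2.resize(im[110:185,380:460][:,:,::-1],(390,366),interpolation=2)
s=q['color'];C=cv2.resize(s[235:305,195:290][:,:,::-1],(390,230),interpolation=2);D=cv2.resize(s[145:200,240:325][:,:,::-1],(390,230),interpolation=2)
cv2.imwrite('pics/c.png',np.hstack([np.vstack([A,C]),np.vstack([B,D])]))
E
```

```text
blue [417.17581654 147.58929812] ((626.941650390625, -185.52316284179688), (101.33214569091797, 103.3781509399414), 76.69013977050781)
blue [253.88189487 169.4834523 ] ((592.1057739257812, 138.7742462158203), (101.29485321044922, 100.15131378173828), 10.774405479431152)
red mean [0.59294319 0.1386698  0.02      ]
red mean [ 0.62735738 -0.18512697  0.02      ]
handle px 345.15 231.6625 [ 0.46229999 -0.03385409  0.112     ] 338 352 225 238
tamper circ ((461.4880065917969, -35.383026123046875), 33.378021240234375)
```

View pics/c.png

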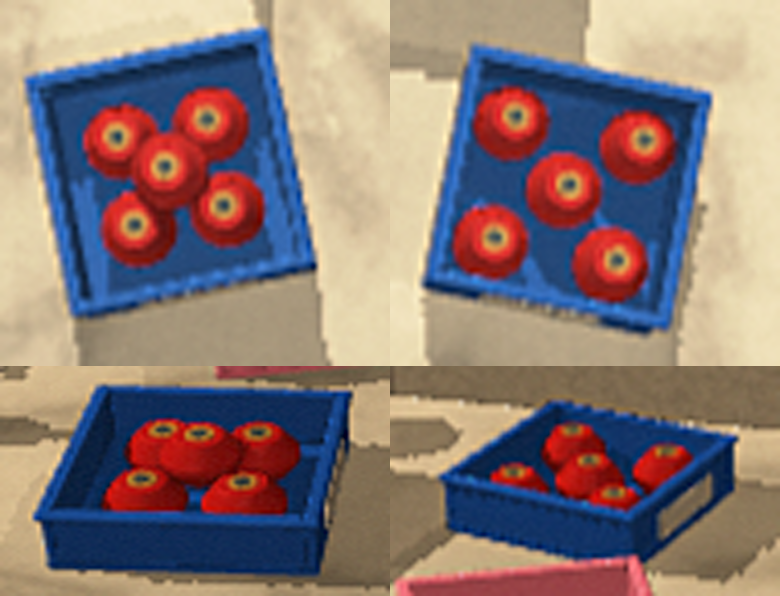

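Two blue bins: top (254,169) has its five bunched with the middle one overlapping the others, which makes it the heaped one. Top (415,149) has them spread level, so I leave it alone. The pink one at (335,165) is the look-alike. The crop confirms this. The target bin is at about (0.593, 0.138) and the tamper at (0.462, -0.035).

```bash
python3 -m inch '[[[0.0143,0.048,0],0],[[0.0143,0.048,0],0],[[0.0143,0.048,0],0],[[0.0143,0.048,0],0],[[0.0143,0.048,0],0]]' -1 >/dev/null;  python3 -m inch '[[[0.0143,0.048,0],0],[[0.0143,0.048,0],0],[[0.0143,0.048,0],0],[[0.0143,0.048,0],0],[[0.0143,0.048,0],0]]'; python3 -m inch '[[[0.0143,0.048,0],0],[[0.0143,0.048,0],0],[[0,0,0],0],[[0,0,0],0]]'
python3 - <<'E'
from station import eyes,nets
from h import *
p=eyes.snapshot("wrist")
for d in nets.pinpoint(p,'tamper')[:2]:print(d)
cv2.imwrite('pics/d.png',p['color'][:,:,::-1])
E
```

```text
time_s: 1.95
tool_pos: [0.433, -0.128, 0.2503]
tcp_rot: [3.064, 0.691, 0.001]
wrist_force: [0.0, -0.5, 0.4]
finger_gap: 0.0855
grasp_force: 0.0
time_s: 2.45
tool_pos: [0.4613, -0.0337, 0.25]
tcp_rot: [3.064, 0.692, -0.0]
wrist_force: [0.1, 0.6, 0.7]
finger_gap: 0.0857
grasp_force: 0.0
{'point': [0.4666, -0.038, 0.0031], 'p': 0.97}
```

View pics/d.png

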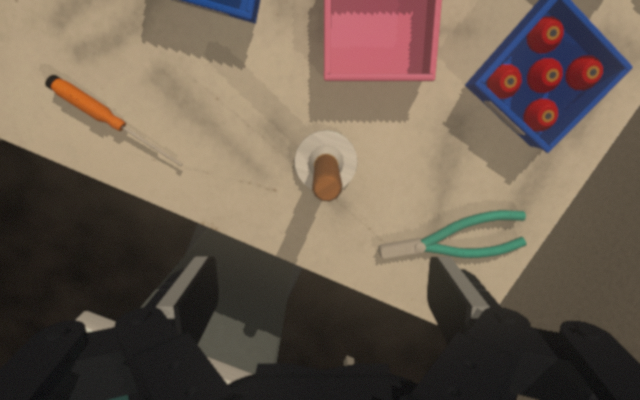

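The wrist picture shows the tamper upright at (326,163), handle top near (327,185), with nothing in the way of the fingers.

```bash
python3 - <<'E'
from station import eyes,nets
from h import *
p=eyes.snapshot("wrist")
print(onz(p,326,162,.006),onz(p,327,187,.113))
E
python3 -m inch '[[[0.002,-0.002,-0.05],0],[[0,0,-0.05],0],[[0,0,-0.05],0],[[0,0,-0.015],0],[[0,0,0],0]]'
python3 -m inch '[[[0,0,0],0],[[0,0,0],0],[[0,0,0],0],[[0,0,0],0],[[0,0,0],0]]' 1
python3 -m inch '[[[0,0,0],0],[[0,0,0],0]]'
```

```text
[ 0.46405676 -0.03596739  0.006     ] [ 0.4648234  -0.03504408  0.113     ]
time_s: 3.22
tool_pos: [0.4635, -0.0361, 0.0854]
tcp_rot: [-3.065, -0.69, 0.001]
wrist_force: [0.0, -0.2, 0.3]
finger_gap: 0.0853
grasp_force: 0.0
time_s: 3.85
tool_pos: [0.4638, -0.0357, 0.0857]
tcp_rot: [3.064, 0.691, 0.002]
wrist_force: [-0.1, -1.1, 5.5]
finger_gap: 0.0225
grasp_force: 58.5
time_s: 4.1
tool_pos: [0.4638, -0.0357, 0.0857]
tcp_rot: [3.064, 0.691, 0.001]
wrist_force: [-0.8, -0.8, 6.3]
finger_gap: 0.0226
grasp_force: 58.5
```

```bash
python3 -m inch '[[[0,0,0.025],0],[[0,0,0.04],0],[[0,0,0.035],0],[[0.016,0.022,0],0],[[0.016,0.022,0],0]]' >/dev/null;  python3 -m inch '[[[0.016,0.022,0],0],[[0.016,0.022,0],0],[[0.016,0.022,0],0],[[0.016,0.022,0],0],[[0.016,0.022,0],0]]' ; python3 -m inch '[[[0.017,0.02,0],0],[[0,0,0],0],[[0,0,0],0],[[0,0,-0.03],0],[[0,0,0],0]]'
python3 - <<'E'
from station import eyes,nets
from h import *
ims=[]
for n in("wrist","side","top"):
    p=eyes.snapshot(n)
    for k in("tamper","bin"):
        print(n,k,[(d['p'],d['point']) for d in nets.pinpoint(p,k)[:3]])
    ims.append(p['color'][:,:,::-1])
w,s,t=ims
cv2.imwrite('pics/e.png',np.hstack([cv2.resize(w,(400,250)),cv2.resize(s[150:310,160:416],(400,250),interpolation=2)]))
E
```

```text
time_s: 5.35
tool_pos: [0.5757, 0.1192, 0.1845]
tcp_rot: [-3.064, -0.692, 0.001]
wrist_force: [-0.1, -0.9, -2.4]
finger_gap: 0.0231
grasp_force: 59.3
time_s: 5.98
tool_pos: [0.5911, 0.1377, 0.1531]
tcp_rot: [-3.065, -0.691, 0.006]
wrist_force: [0.3, -0.8, -2.0]
finger_gap: 0.0224
grasp_force: 59.1
wrist tamper [(0.61, [0.5943, 0.1366, 0.0671])]
wrist bin [(0.79, [0.6021, -0.0235, -0.0047])]
side tamper [(0.78, [0.5884, 0.1367, 0.0743])]
side bin [(0.84, [0.5975, 0.1401, 0.0028]), (0.62, [0.6024, -0.0235, 0.0017])]
top tamper [(0.49, [0.5906, 0.1365, 0.071])]
top bin [(0.57, [0.5975, -0.0252, 0.0025])]
```

View pics/e.png

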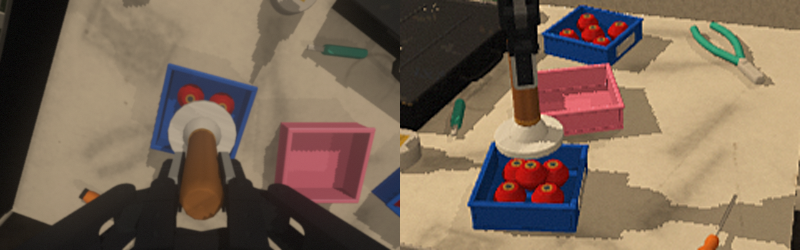

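The side view shows the tamper upright above the heaped bin, with its disc at about (530,135). Next I press down in small steps.

```bash
python3 -m inch '[[[0.003,0.001,-0.008],0],[[0,0,-0.008],0],[[0,0,-0.004],0],[[0,0,-0.003],0],[[0,0,0],0]]'; python3 -m inch '[[[0,0,-0.003],0],[[0,0,-0.002],0],[[0,0,-0.001],0],[[0,0,0],0]]'
```

```text
time_s: 7.05
tool_pos: [0.5954, 0.1393, 0.1318]
tcp_rot: [-3.065, -0.691, 0.0]
wrist_force: [0.1, -0.2, -1.7]
finger_gap: 0.0227
grasp_force: 59.1
time_s: 7.55
tool_pos: [0.5954, 0.1394, 0.126]
tcp_rot: [-3.065, -0.691, 0.0]
wrist_force: [-0.5, -0.4, -2.1]
finger_gap: 0.0225
grasp_force: 59.1
```

```bash
python3 -m inch '[[[0,0,-0.002],0],[[0,0,-0.001],0],[[0,0,0],0]]'; python3 -m inch '[[[0,0,-0.002],0],[[0,0,-0.001],0],[[0,0,0],0]]';python3 -m inch '[[[0,0,-0.002],0],[[0,0,-0.001],0],[[0,0,0],0]]'
```

```text
time_s: 7.92
tool_pos: [0.5954, 0.1394, 0.1229]
tcp_rot: [3.065, 0.691, -0.0]
wrist_force: [0.1, 0.7, -2.8]
finger_gap: 0.0227
grasp_force: 59.1
time_s: 8.3
tool_pos: [0.5954, 0.1394, 0.1198]
tcp_rot: [-3.065, -0.691, 0.0]
wrist_force: [0.7, 0.5, -2.3]
finger_gap: 0.0226
grasp_force: 59.1
time_s: 8.68
tool_pos: [0.5953, 0.1394, 0.1168]
tcp_rot: [-3.065, -0.691, 0.0]
wrist_force: [-0.5, -0.3, -2.8]
finger_gap: 0.0225
grasp_force: 59.1
```

No contact force yet, so I look before going further.

Run:
```python
from station import eyes,nets
from h import *
p=eyes.snapshot("side");print([(d['p'],d['point']) for d in nets.pinpoint(p,'tamper')[:3]])
w=eyes.snapshot("wrist")
cv2.imwrite('pics/f.png',np.hstack([cv2.resize(w['color'][50:250,200:440][:,:,::-1],(400,333)),cv2.resize(p['color'][200:310,180:312][:,:,::-1],(400,333),interpolation=2)]))
```

```text
[(0.94, [0.5931, 0.1392, 0.0329])]
```

View pics/f.png

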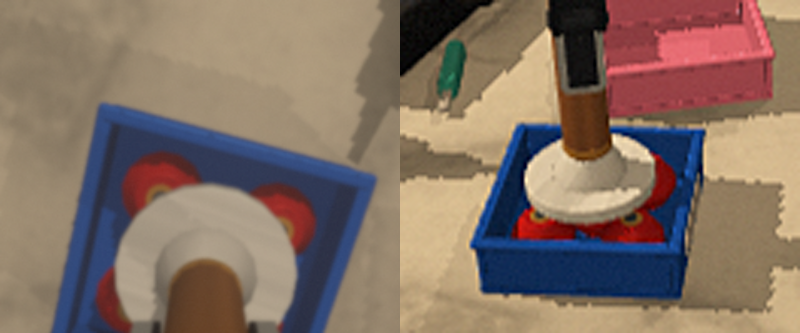

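The disc is inside the walls with the insulators spreading outward, so the wedging needs little force. I continue down to firm contact.

```bash
python3 -m inch '[[[0,0,-0.002],0],[[0,0,0],0],[[0,0,0],0]]'; python3 -m inch '[[[0,0,-0.001],0],[[0,0,0],0]]';python3 -m inch '[[[0,0,-0.0005],0],[[0,0,0],0]]'
```

```text
time_s: 9.2
tool_pos: [0.5954, 0.1394, 0.115]
tcp_rot: [-3.065, -0.691, 0.0]
wrist_force: [-0.3, 0.5, -2.2]
finger_gap: 0.0226
grasp_force: 59.1
time_s: 9.45
tool_pos: [0.5954, 0.1394, 0.1139]
tcp_rot: [3.065, 0.691, -0.0]
wrist_force: [0.5, 0.1, -2.9]
finger_gap: 0.0227
grasp_force: 59.0
time_s: 9.7
tool_pos: [0.5955, 0.1394, 0.1137]
tcp_rot: [3.065, 0.691, 0.0]
wrist_force: [-0.2, 0.1, 0.2]
finger_gap: 0.0226
grasp_force: 59.2
```

Contact begins at 0.1137, as expected for level (0.0282). I press a bit firmer.

```bash
python3 -m inch '[[[0,0,-0.0005],0],[[0,0,0],0],[[0,0,0],0]]'; python3 -m inch '[[[0,0,-0.0005],0],[[0,0,0],0],[[0,0,0],0]]'
```

```text
time_s: 10.07
tool_pos: [0.5956, 0.1393, 0.1136]
tcp_rot: [3.065, 0.691, 0.001]
wrist_force: [-1.9, -1.0, 5.6]
finger_gap: 0.0224
grasp_force: 59.8
time_s: 10.45
tool_pos: [0.5958, 0.1394, 0.1136]
tcp_rot: [3.064, 0.691, 0.002]
wrist_force: [-3.0, -1.2, 9.6]
finger_gap: 0.0229
grasp_force: 60.1
```

```bash
python3 -m inch '[[[0,0,-0.0005],0],[[0,0,0],0],[[0,0,0],0],[[0,0,0],0]]'; python3 -m inch '[[[0,0,0.002],0],[[0,0,0.01],0],[[0,0,0.02],0],[[0,0,0.03],0],[[0,0,0.02],0]]'; python3 -m inch '[[[-0.015,-0.02,0],0],[[-0.02,-0.03,0],0],[[-0.03,-0.04,0],0],[[-0.03,-0.04,0],0],[[-0.02,-0.03,0],0]]'; python3 -m inch '[[[-0.017,-0.015,0],0],[[0,0,0],0],[[0,0,0],0]]'
python3 - <<'E'
from station import eyes,nets
from h import *
p=eyes.snapshot("side");t=eyes.snapshot("top")
print([(d['p'],d['point']) for d in nets.pinpoint(t,'proud')[:4]],[(d['p'],d['point']) for d in nets.pinpoint(p,'proud')[:4]],[(d['p'],d['point']) for d in nets.pinpoint(p,'tamper')[:4]])
cv2.imwrite('pics/g.png',np.hstack([cv2.resize(t['color'][130:210,210:306][:,:,::-1],(400,333),interpolation=2),cv2.resize(p['color'][200:310,180:312][:,:,::-1],(400,333),interpolation=2)]))
E
```

```text
time_s: 10.95
tool_pos: [0.5959, 0.1394, 0.1136]
tcp_rot: [3.064, 0.691, 0.003]
wrist_force: [-3.7, -2.2, 13.5]
finger_gap: 0.0227
grasp_force: 60.5
time_s: 11.58
tool_pos: [0.5958, 0.1395, 0.1967]
tcp_rot: [3.064, 0.691, 0.003]
wrist_force: [0.1, 0.1, -2.6]
finger_gap: 0.0226
grasp_force: 59.0
time_s: 12.2
tool_pos: [0.4793, -0.0218, 0.1948]
tcp_rot: [3.064, 0.691, 0.001]
wrist_force: [0.4, 0.3, -2.2]
finger_gap: 0.0229
grasp_force: 59.0
time_s: 12.58
tool_pos: [0.4637, -0.0354, 0.1945]
tcp_rot: [3.065, 0.691, 0.001]
wrist_force: [-0.1, 0.9, -2.6]
finger_gap: 0.0225
grasp_force: 59.0
[(0.49, [0.595, 0.1374, 0.0057])] [(0.59, [0.5945, 0.1406, 0.0052])] [(0.76, [0.4632, -0.0341, 0.1121])]
```

View pics/g.png

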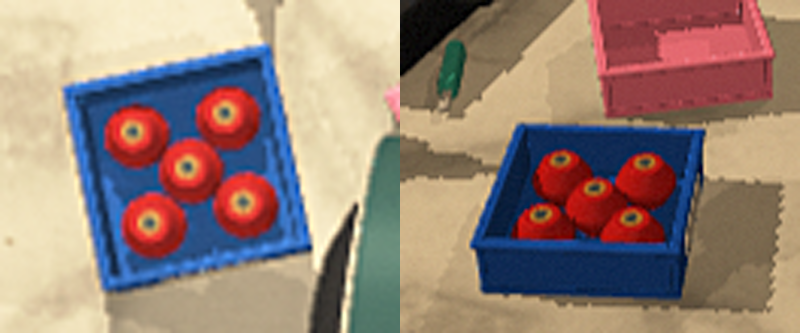

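All five stand spread and level (side crop, centre insulator at (595,205)), and the networks put its underside at about 5 mm. Now I put the tamper back down.

```bash
python3 -m inch '[[[0,0,-0.035],0],[[0,0,-0.04],0],[[0,0,-0.02],0],[[0,0,-0.009],0],[[0,0,0],0]]'; python3 -m inch '[[[0,0,-0.003],0],[[0,0,0],0]]'; python3 -m inch '[[[0,0,-0.0015],0],[[0,0,0],0]]'
```

```text
time_s: 13.45
tool_pos: [0.4637, -0.0356, 0.0905]
tcp_rot: [3.064, 0.692, 0.0]
wrist_force: [0.3, -0.4, -1.9]
finger_gap: 0.0223
grasp_force: 59.1
time_s: 13.7
tool_pos: [0.4637, -0.0356, 0.0876]
tcp_rot: [3.064, 0.691, 0.001]
wrist_force: [-0.2, 0.1, -2.8]
finger_gap: 0.0231
grasp_force: 59.1
time_s: 13.95
tool_pos: [0.4636, -0.0357, 0.0857]
tcp_rot: [3.064, 0.691, 0.001]
wrist_force: [-0.2, -0.2, -0.7]
finger_gap: 0.0228
grasp_force: 59.4
```

Touching down. I release slowly and retreat.

```bash
python3 -m inch '[[[0,0,-0.0004],0],[[0,0,0],0]]'; python3 -m inch '[[[0,0,0],0],[[0,0,0],0],[[0,0,0],0],[[0,0,0],0],[[0,0,0],0]]' -1;  python3 -m inch '[[[0,0,0],0],[[0,0,0],0],[[0,0,0.02],0],[[0,0,0.05],0],[[0,0,0.05],0]]'; python3 -m inch '[[[0,0,0.04],0],[[-0.03,-0.05,0],0],[[-0.03,-0.05,0],0],[[0,-0.03,0],0],[[0,0,0],0]]'
python3 - <<'E'
from station import eyes,nets
from h import *
p=eyes.snapshot("side");t=eyes.snapshot("top")
print([(d['p'],d['point']) for d in nets.pinpoint(p,'tamper')[:4]])
cv2.imwrite('pics/i.png',np.hstack([cv2.resize(t['color'][100:260,220:460][:,:,::-1],(400,267),interpolation=2),cv2.resize(p['color'][130:310,180:450][:,:,::-1],(400,267),interpolation=2)]))
E
```

```text
time_s: 14.2
tool_pos: [0.4637, -0.0357, 0.0857]
tcp_rot: [3.064, 0.691, 0.001]
wrist_force: [-0.8, -0.5, 5.6]
finger_gap: 0.0227
grasp_force: 59.9
time_s: 14.82
tool_pos: [0.4634, -0.0356, 0.0851]
tcp_rot: [-3.065, -0.691, 0.0]
wrist_force: [0.5, 0.1, -1.0]
finger_gap: 0.0858
grasp_force: 0.0
time_s: 15.45
tool_pos: [0.4631, -0.0356, 0.2064]
tcp_rot: [-3.064, -0.691, 0.001]
wrist_force: [0.7, 0.1, 0.8]
finger_gap: 0.0849
grasp_force: 0.0
time_s: 16.08
tool_pos: [0.403, -0.1671, 0.2451]
tcp_rot: [3.065, 0.687, -0.0]
wrist_force: [0.2, -0.1, 0.1]
finger_gap: 0.0857
grasp_force: 0.0
[(0.92, [0.4607, -0.0388, 0.0032])]
```

View pics/i.png

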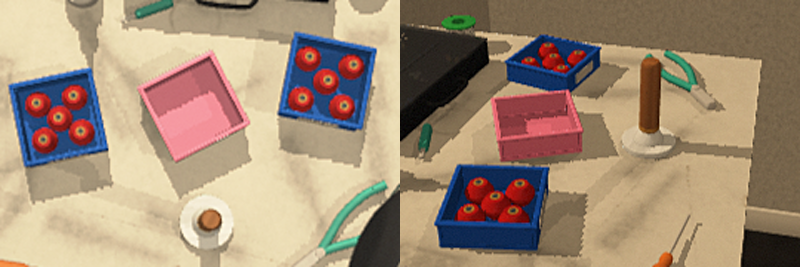

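The tamper stands upright on the desk at (650,140), both bins are level, and the gripper is clear.

```bash
python3 -m inch '[[[0,0,0],0],[[0,0,0],0]]' >/dev/null; python3 -c "
from station import workorder;print(workorder.hand_in())"
```

```text
the job is handed in; nothing more can be done
None
```

I pressed the heaped bin level with the tamper, stood the tamper upright on the bare desk and let go, left the other bin alone, and handed the job in at about 16 s.

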